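# Make room on the rail and snap in a breaker

### The job

The row of circuit breakers on the mounting plate has drifted together, and the loose three-pole breaker must go into the gap in its middle; there is just room for it once the breakers on both sides have been slid outwards along the rail as far as they go. Push them apart gently, without shifting the two end stops, which are only lightly tightened, then press the loose breaker straight down between them, without forcing it, until both its clips have snapped under the rail and it sits fully home, and let go. Leave the fuse carton, the yellow screwdriver and the white connector where they are.

Things in the scene. Friction and masses are not known exactly. Their poses are not given: they have to be found in the camera images.
- panel: aluminium mounting plate on the bench, fixed, 220 x 270 x 2.5 mm; origin under its centre at bench level, x across the rail (away from the robot at yaw 0), y along the rail, z up. The 35 mm wide rail lies along y at x = 0, top 18 mm above the bench, 246 mm long; edges 2.3 mm thick with free space below. Wiring ducts 38.5 mm high at x = +/-73 to 103 mm.
- breaker_l: two-pole breaker on the rail, +y side of the gap, 85 (x) x 36 mm (y); origin under its centre, 10 mm above the bench, axes as the plate's. Shoulders at z = 50 mm, above them a nose 45 mm (x) x 36 mm (y) to z = 74, levers to z = 82 mm. Slides along the rail only (2.5 N friction). An 18 mm one-pole breaker (1.5 N) of the same outline stands between it and its end stop.
- breaker_r: the same two-pole breaker at the -y side of the gap, with its one-pole breaker and end stop further to -y. Each side has some play, different every time, to be felt when pushing outwards: first one breaker moves (2.5 N), then both (4 N), then the end stop resists firmly.
- stop_l (a joint): the narrow end stop (50 x 9.5 x 46 mm) clamped on the rail at the +y end of the row: 0 = where it was left, negative = shoved outwards (m). It slips at about 16 N and must stay put. Where it stands along the rail varies and must be seen or felt; with both sides pushed up to their stops the gap is 56 mm wide.
- stop_r (a joint): the same for the end stop at the -y end.
- breaker_new: loose three-pole breaker standing left of the plate, 0.3 to 0.5 kg, 85 (x) x 54 mm (y), origin under its centre. Shoulders at z = 50, nose 45 mm (x) x 54 mm (y) to z = 74, levers to z = 82 mm; grip the nose along x. Slot for the rail along y, 36.4 mm wide, 8 mm deep; either way round. Side edges rounded 3 mm. Seated: origin 10 mm above the bench, at the plate's x = 0; snaps in at 8 to 20 N.
- clip_near (a joint): spring clip in the foot at the -x side of the loose breaker, 0 = sprung home (open in the air or snapped under the rail), up to 0.0045 m when pressed back by the rail's edge.
- clip_far (a joint): the same clip at its +x side.
- fuse_carton: cardboard fuse carton 52 x 52 x 45 mm, left of the plate, nearer or farther than the loose breaker; origin under its centre. Bystander.
- screwdriver_yel: yellow-handled screwdriver, 164 mm long (along its y), 27 mm thick, lying beyond the plate ; origin under its centre. Bystander.
- connector: white connector block 32 x 50 x 42 mm, beyond the plate to the left; origin under its centre. Bystander.
Mind the look-alikes: they are no part of the job. What is shaped like the breaker_new but purple is not meant.

How it is judged:
By the outcome, as a careful person would: the job done as asked, in the order asked, and still so for the second after the job is handed in, with the robot touching nothing.
It also fails if it takes over 61 s, if anything falls off the work surface, if the arm or the gripper's body presses on something with over 40 N, if the wrist force passes 120 N, or if a joint passes its speed limit or range.

### The arm

A 6-joint arm with a two-finger parallel gripper is mounted at the origin on a cart in front of the work surface, level with it; the furniture and walls round the work are solid. World frame = base frame: x ahead of the robot, y to its left, z up, the work surface at z = 0. Lengths are in m, angles in rad, forces in N, time in s.
With the tool pointing down it reaches from about 0.325 to 0.775 m from the base axis. Payload 9.3 kg.
Tool frame: the origin (TCP) lies between the finger pads; the fingertips stand 22 mm ahead of it and the grasp point (between the pads) lies 3 mm ahead of it (ctrl.tcp_to_tips is the distance from the TCP to the fingertips, in m); z points along the fingers, y is the line along which they close (so a half turn about z gives the same grasp; the last joint's range is limited). The gripper opens to 85 mm and grips with 20 to 120 N. Pads are 22 mm wide; open, the fingers measure 114 mm over their backs; the gripper's body (76 mm by 85 mm) begins 54 mm behind the grasp point. The pads swing forward as they close: fully open they stand 13 mm farther back than shut.
Start: joints at [-1.292, 0.259, 0.021, 1.334, 0, 1.418], TCP at [0.23, -0.5, 0.253] pointing down, gripper open.
Joint ranges: [-3.04, 3.04], [-0.91, 1.82], [-1.04, 1.36], [-1.92, 1.95], [-1.52, 1.45], [-3.14, 3.14]. Speed limits (rad/s): [2.22, 2.22, 2.79, 3.14, 3.14, 3.14].

### API

Orientations are given as a rotation vector (axis times angle).
In Python, from bench import ctrl, capture gives the robot as it stands.
- The arm moves only by the shell command python3 -m jog 'ROWS' [FORCE]. ROWS is JSON, one flat list of numbers, 5 for each row, row after row: the closure, from 0 (fully open) to 1 (shut), then the shift along the world's x, y, z each as a share of 400 mm, from -1 to 1, then the turn about the world's z as a share of 180 degrees, from -1 to 1. In form: [fingers, tx, ty, tz, twist, fingers, tx, ty, tz, twist, ...]. A call has 1 to 12 rows; each row is the pose to reach, as a shift and turn from the pose commanded when the call began, turning the shorter way round; what a row does not reach only later rows make up. A row lasts 1/12 s, in which the tool goes at most 41.7 mm and 7.16 degrees, less where a joint would pass 70% of its speed; a pose out of reach is approached as far as the arm can. A call with a number of a shift or a turn outside -1 to 1 is refused whole. A call with a gripper value outside its range is refused whole. The fingers move at their own pace and stop on an object; FORCE is the grip in N (left out, the last holds). Time passes only in rows, so rows that repeat a pose let the fingers close. It gives the time, the measured TCP pose, the force, the opening and the grip force at its end, in the units of the state.
- ctrl.sense(): the state, without advancing time (a new reading comes with each control period).
- capture(name): name is "side" or "top"; returns a dict with "img" (480x640x3 uint8, red, green, blue), "camera_matrix" (3x3 intrinsics, pixels), "extrinsics" (4x4, takes a point from camera to world coordinates). Camera axes: x right, y down, z forward; pixel columns grow to the right and rows downward; lengths in m; the calibration is good to about 2 mm. A picture is of the moment at which its call begins. There is no depth.
- ctrl.job_done(): hands the job in; it is judged then, once.
The state is a dict: "time_s": time; "qpos": joint angles; "qd": joint speeds; "effort": joint torques, N m; "tcp_pos": TCP position; "tool_rot": TCP orientation; "wrist_force": force on the tool from outside, world axes, zero at the start; "moment": the same for the moment, N m; "grip_width": finger opening in m; "grip_force": force on a finger pad.
Only numpy, scipy, OpenCV 4.12 (cv2) and the standard library are available. Lean on these libraries where they do the work, as an engineer would, in place of code of your own. Each camera call takes 0.05 s, during which the arm holds its last target. There are 200 camera calls.

## Working session

There is one attempt and no reset: what is moved stays moved. The work goes in short steps, Python scripts to look and compute and a shell command to move; the robot and the scene stay as the last step left them, time stands still between calls to the robot, and variables do not carry over. Pictures are saved under pics/ and viewed, at most 10 in all, crops included, and the job is handed in when it is done.

```bash
mkdir -p pics; ls; python3 - <<'E'
from bench import ctrl,capture
import cv2
for n in("top","side"):
    c=capture(n); cv2.imwrite(f"pics/{n}0.png",c["img"][:,:,::-1]); print(c["camera_matrix"].round(1).tolist(),c["extrinsics"].round(4).tolist())
s=ctrl.sense();print(s, ctrl.tcp_to_tips)
E
```

```text
pics
[[443.3, 0.0, 324.1], [0.0, 443.3, 237.2], [0.0, 0.0, 1.0]] [[-0.0172, -0.9892, 0.1457, 0.404], [-0.9999, 0.0169, -0.0032, 0.2026], [0.0007, -0.1457, -0.9893, 0.8798], [0.0, 0.0, 0.0, 1.0]]
[[582.9, 0.0, 312.8], [0.0, 582.9, 241.1], [0.0, 0.0, 1.0]] [[-0.9833, -0.0654, 0.1697, 0.3469], [-0.1815, 0.4183, -0.89, 1.2826], [-0.0128, -0.906, -0.4231, 0.5349], [0.0, 0.0, 0.0, 1.0]]
{'time_s': 0.1, 'qpos': array([-1.29161607e+00,  2.59180061e-01,  2.08328419e-02,  1.33366810e+00,
       -7.59221690e-06,  1.41824995e+00]), 'qd': array([ 2.68613078e-03, -3.58666240e-05,  1.11081217e-03,  4.71206126e-04,
        3.87464429e-04,  4.15432063e-04]), 'effort': array([ 5.81523826e-03, -5.56694484e+01,  3.45070088e+01,  1.16443407e-02,
       -1.27243879e-04,  5.98369226e-06]), 'tcp_pos': array([ 0.23010376, -0.49932043,  0.2527007 ]), 'tool_rot': array([-3.06749423e+00, -6.72639735e-01,  1.33007791e-04]), 'wrist_force': array([-0.19824889,  0.46147114, -0.55681072]), 'moment': array([0.00279413, 0.01771608, 0.01149733]), 'grip_force': 0.0, 'grip_width': 0.08532090706055359} 0.022
```

View pics/top0.png

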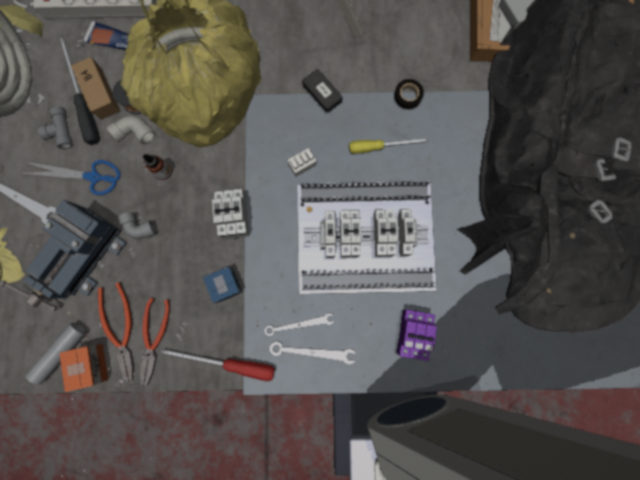

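View pics/side0.png

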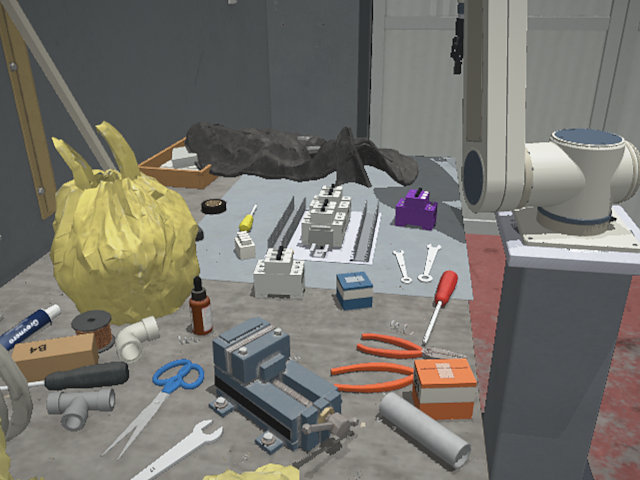

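The top picture shows two candidates for the loose three-pole breaker. One is white/grey at top pixel (228,213), left of the plate; the other is purple at (417,334). The row breakers at (340,232) and (395,232) are already on the rail. I choose the white one and will check it in a crop.

```bash
python3 - <<'E'
import cv2
i=cv2.imread("pics/top0.png")[160:310,200:440]
cv2.imwrite("pics/crop1.png",cv2.resize(i,(800,500),interpolation=cv2.INTER_CUBIC))
E
```

```text
(no output)
```

View pics/crop1.png

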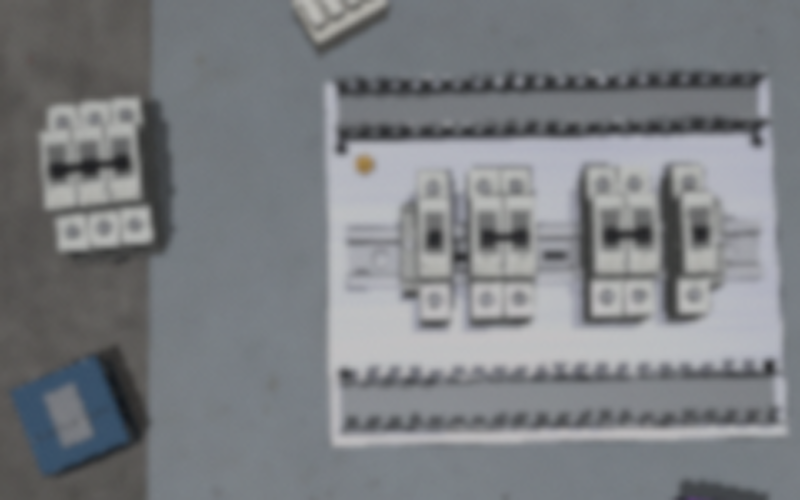

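The crop confirms a white three-pole breaker, with its nose at crop (40–143,125–208). The row has gaps between the one-pole and two-pole breakers on both sides. Next I'll measure.

```bash
cat > h.py <<'E'
from bench import ctrl,capture
import numpy as np,cv2
def ray(c,u,v,z):
    K,E=c["camera_matrix"],c["extrinsics"]
    d=E[:3,:3]@np.linalg.solve(K,[u,v,1.]); o=E[:3,3]
    return o+d*(z-o[2])/d[2]
def proj(c,P):
    K,E=c["camera_matrix"],c["extrinsics"]
    p=(np.asarray(P)-E[:3,3])@E[:3,:3]@K.T
    return p[:,:2]/p[:,2:]
def state():
    s=ctrl.sense();print(round(s["time_s"],2),s["tcp_pos"].round(4),s["tool_rot"].round(3),"F",s["wrist_force"].round(1),"M",s["moment"].round(2),"w",round(s["grip_width"],4),round(s["grip_force"],1),"q",s["qpos"].round(2))
E
python3 - <<'E'
from h import *
c=capture("top")
f=lambda pts,z:[print(z,p,ray(c,200+p[0]*.3,160+p[1]*.3,z)[:2].round(4)) for p in pts]
print("plate");f([(329,82),(768,74),(786,436),(333,444)],.0025)
print("noses");f([(470,192),(534,192),(596,192),(654,192),(418,192),(450,192),(680,192),(712,192)],.074)
print("new");f([(40,133),(138,127),(143,198),(47,208)],.074);f([(48,108),(138,97),(153,232),(60,252)],.05)
print("carton");f([(11,388),(98,355),(132,438),(46,475)],.045)
state()
E
```

```text
plate
0.0025 (329, 82) [0.6422 0.2497]
0.0025 (768, 74) [ 0.6427 -0.0187]
0.0025 (786, 436) [ 0.4229 -0.0178]
0.0025 (333, 444) [0.4228 0.2493]
noses
0.074 (470, 192) [0.5587 0.1682]
0.074 (534, 192) [0.5581 0.1327]
0.074 (596, 192) [0.5575 0.0983]
0.074 (654, 192) [0.557  0.0661]
0.074 (418, 192) [0.5592 0.1971]
0.074 (450, 192) [0.5589 0.1793]
0.074 (680, 192) [0.5567 0.0517]
0.074 (712, 192) [0.5564 0.034 ]
new
0.074 (40, 133) [0.5963 0.4074]
0.074 (138, 127) [0.5988 0.3527]
0.074 (143, 198) [0.5584 0.3495]
0.074 (47, 208) [0.5537 0.4026]
0.05 (48, 108) [0.6167 0.4091]
0.05 (138, 97) [0.6223 0.3574]
0.05 (153, 232) [0.5432 0.3481]
0.05 (60, 252) [0.5326 0.4007]
carton
0.045 (11, 388) [0.4563 0.4282]
0.045 (98, 355) [0.4741 0.3794]
0.045 (132, 438) [0.4272 0.3597]
0.045 (46, 475) [0.4075 0.4075]
0.15 [ 0.2301 -0.4993  0.2528] [-3.068 -0.673  0.   ] F [-0.1  0.8 -0.2] M [ 0.02 -0.01 -0.04] w 0.0854 0.0 q [-1.29  0.26  0.02  1.33  0.    1.42]
```

```bash
python3 -m jog '[0,0.4,1,0,0.3626, 0,0.4,1,0,0.3626, 0,0.4,1,0,0.3626, 0,0.4,1,0,0.3626, 0,0.4,1,0,0.3626, 0,0.4,1,0,0.3626, 0,0.4,1,0,0.3626, 0,0.4,1,0,0.3626, 0,0.4,1,0,0.3626, 0,0.4,1,0,0.3626, 0,0.4,1,0,0.3626, 0,0.4,1,0,0.3626]' 20; python3 -c "
from h import *;state()"
```

```text
time_s: 1.15
tcp_pos: [0.3907, -0.0965, 0.2533]
tool_rot: [-2.216, -2.227, -0.001]
wrist_force: [0.2, -0.6, 0.1]
grip_width: 0.0854
grip_force: 0.0
1.15 [ 0.3907 -0.0965  0.2533] [-2.216e+00 -2.227e+00 -1.000e-03] F [ 0.2 -0.6  0.1] M [-0.01  0.02 -0.01] w 0.0854 0.0 q [-0.45  0.01 -0.28  1.28  0.    1.11]
```

```bash
python3 -m jog '[0,0.357,0.629,-0.2,0, 0,0.357,0.629,-0.2,0, 0,0.357,0.629,-0.2,0, 0,0.357,0.629,-0.2,0, 0,0.357,0.629,-0.2,0, 0,0.357,0.629,-0.2,0, 0,0.357,0.629,-0.2,0, 0,0.357,0.629,-0.2,0, 0,0.357,0.629,-0.2,0, 0,0.357,0.629,-0.2,0]'; python3 - <<'E'
from h import *
state()
c=capture("top");print(proj(c,[[.5327,.1515,.084]]))
i=c["img"][160:310,200:440,::-1]
cv2.imwrite("pics/crop2.png",cv2.resize(i,(800,500),interpolation=cv2.INTER_CUBIC))
E
```

```text
time_s: 1.98
tcp_pos: [0.5328, 0.1516, 0.1727]
tool_rot: [-2.22, -2.222, 0.002]
wrist_force: [-0.8, 0.1, -0.2]
grip_width: 0.0856
grip_force: 0.0
1.98 [0.5328 0.1516 0.1727] [-2.220e+00 -2.222e+00  2.000e-03] F [-0.8  0.1 -0.2] M [ 0.03 -0.02 -0.05] w 0.0856 0.0 q [ 0.13  0.3  -0.13  1.14 -0.    1.7 ]
[[350.72508637 230.46291792]]
```

View pics/crop2.png

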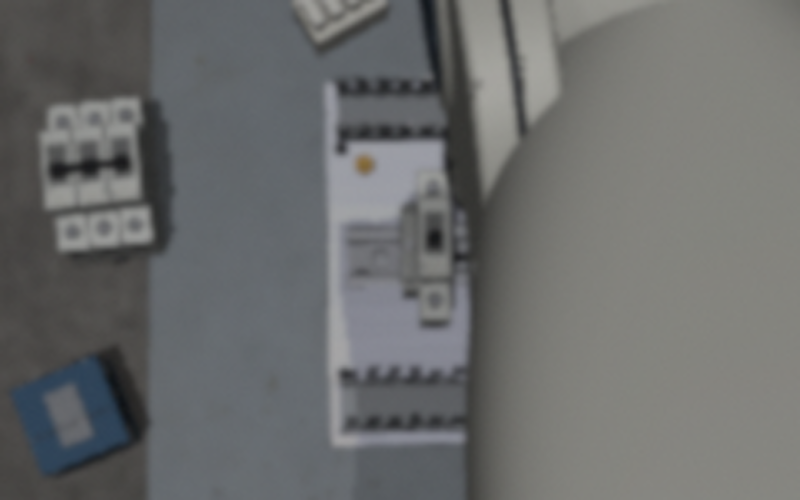

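The arm hides the row from above; the loose breaker and carton are unchanged at crop (95,170) and (70,415). I descend onto breaker_l and grip its nose.

```bash
python3 -m jog '[0,0,0,-0.1,0, 0,0,0,-0.2,0, 0,0,0,-0.217,0, 0,0,0,-0.217,0, 0,0,0,-0.217,0, 0.2,0,0,-0.217,0, 0.3,0,0,-0.217,0, 0.4,0,0,-0.217,0, 0.6,0,0,-0.217,0, 0.6,0,0,-0.217,0, 0.6,0,0,-0.217,0, 0.6,0,0,-0.217,0]' 20; python3 -c "
from h import *;state()"
```

```text
time_s: 3.03
tcp_pos: [0.5335, 0.1522, 0.0879]
tool_rot: [2.22, 2.221, 0.002]
wrist_force: [-1.1, -0.9, 8.1]
grip_width: 0.0449
grip_force: 22.3
3.03 [0.5335 0.1522 0.0879] [2.220e+00 2.221e+00 2.000e-03] F [-1.1 -0.9  8.1] M [-0.22  0.32  0.05] w 0.0449 22.3 q [ 0.13  0.36 -0.27  0.94 -0.    1.7 ]
```

```bash
python3 -m jog '[0.6,0,0,0.004,0, 0.6,0,0.0025,0.004,0, 0.6,0,0.005,0.004,0, 0.6,0,0.0075,0.004,0, 0.6,0,0.01,0.004,0, 0.6,0,0.0125,0.004,0, 0.6,0,0.015,0.004,0, 0.6,0,0.0175,0.004,0, 0.6,0,0.02,0.004,0, 0.6,0,0.0225,0.004,0, 0.6,0,0.025,0.004,0]'; python3 -c "
from h import *;state()"
```

```text
time_s: 3.95
tcp_pos: [0.5334, 0.162, 0.0881]
tool_rot: [2.221, 2.221, 0.0]
wrist_force: [4.0, -3.3, -6.3]
grip_width: 0.0442
grip_force: 26.0
3.95 [0.5334 0.162  0.0881] [2.221 2.221 0.   ] F [ 4.  -3.3 -6.3] M [-0.51 -1.05  0.13] w 0.0442 26.0 q [ 0.14  0.37 -0.26  0.94 -0.    1.72]
```

```bash
for k in 1; do python3 -m jog '[0.6,0,0.002,-0.0015,0, 0.6,0,0.004,-0.0015,0, 0.6,0,0.006,-0.0015,0, 0.6,0,0.0075,-0.0015,0]'; python3 -m jog '[0.6,0,0.0012,0,0, 0.6,0,0.0025,0,0]';  python3 -m jog '[0.6,0,0.0012,0,0, 0.6,0,0.0025,0,0]'; done
```

```text
time_s: 4.28
tcp_pos: [0.5334, 0.1633, 0.088]
tool_rot: [2.22, 2.218, -0.004]
wrist_force: [2.6, -15.8, 2.4]
grip_width: 0.0442
grip_force: 27.0
time_s: 4.45
tcp_pos: [0.5334, 0.1634, 0.088]
tool_rot: [2.22, 2.216, -0.006]
wrist_force: [1.3, -20.7, 2.1]
grip_width: 0.0443
grip_force: 27.1
time_s: 4.62
tcp_pos: [0.5334, 0.1641, 0.088]
tool_rot: [2.22, 2.216, -0.006]
wrist_force: [1.3, -19.6, 2.1]
grip_width: 0.0448
grip_force: 27.1
```

I overdid that: Fy reached about 20 N. Backing off and releasing.

```bash
python3 -m jog '[0.6,0,-0.004,0,0, 0.6,0,-0.006,0,0, 0.6,0,-0.006,0,0]'; python3 -m jog '[0,0,0,0,0, 0,0,0,0,0, 0,0,0,0,0, 0,0,0,0,0]'; python3 -c "
from h import *;state()"
```

```text
time_s: 4.87
tcp_pos: [0.5334, 0.164, 0.088]
tool_rot: [2.221, 2.22, -0.0]
wrist_force: [2.6, -6.3, 0.7]
grip_width: 0.044
grip_force: 26.9
time_s: 5.2
tcp_pos: [0.5327, 0.165, 0.0875]
tool_rot: [-2.221, -2.222, -0.0]
wrist_force: [0.6, 0.0, -0.5]
grip_width: 0.0853
grip_force: 0.0
5.2 [0.5327 0.165  0.0875] [-2.221 -2.222 -0.   ] F [ 0.6  0.  -0.5] M [-0.02 -0.   -0.04] w 0.0853 0.0 q [ 0.15  0.37 -0.26  0.94  0.    1.72]
```

```bash
python3 -m jog '[0,0,0,0.08,0, 0,0.002,0,0.15,0, 0,0.002,-0.1,0.15,0, 0,0.002,-0.205,0.15,0, 0,0.002,-0.205,0.15,0, 0,0.002,-0.205,0.06,0, 0,0.002,-0.205,0,0, 0,0.002,-0.205,0,0]'; python3 -m jog '[0.2,0,0,0,0, 0.3,0,0,0,0, 0.4,0,0,0,0, 0.6,0,0,0,0, 0.6,0,0,0,0, 0.6,0,0,0,0, 0.6,0,0,0,0]' 20;  python3 -c "
from h import *;state()"
```

```text
time_s: 5.87
tcp_pos: [0.5312, 0.0824, 0.0836]
tool_rot: [-2.219, -2.217, 0.007]
wrist_force: [-0.8, -0.2, -1.1]
grip_width: 0.0854
grip_force: 0.0
time_s: 6.45
tcp_pos: [0.5339, 0.0829, 0.0891]
tool_rot: [2.22, 2.221, 0.002]
wrist_force: [-3.8, -0.3, 6.4]
grip_width: 0.0446
grip_force: 20.8
6.45 [0.5339 0.0829 0.0891] [2.220e+00 2.221e+00 2.000e-03] F [-3.8 -0.3  6.4] M [0.05 0.66 0.09] w 0.0446 20.8 q [-0.    0.34 -0.3   0.93  0.    1.57]
```

```bash
python3 -m jog '[0.6,-0.001,-0.0025,0.002,0, 0.6,-0.001,-0.005,0.002,0, 0.6,-0.001,-0.0075,0.002,0, 0.6,-0.001,-0.01,0.002,0, 0.6,-0.001,-0.0125,0.002,0, 0.6,-0.001,-0.015,0.002,0, 0.6,-0.001,-0.0175,0.002,0]'
```

```text
time_s: 7.03
tcp_pos: [0.5338, 0.0757, 0.0891]
tool_rot: [2.22, 2.221, 0.002]
wrist_force: [-1.2, 2.3, 6.8]
grip_width: 0.0444
grip_force: 24.1
```

```bash
python3 -m jog '[0.6,0,-0.0015,0,0, 0.6,0,-0.0025,0,0]'
```

```text
time_s: 7.2
tcp_pos: [0.5339, 0.0746, 0.0891]
tool_rot: [2.221, 2.221, 0.002]
wrist_force: [-0.7, 2.3, 5.5]
grip_width: 0.0447
grip_force: 24.1
```

```bash
python3 -m jog '[0.6,0,-0.0015,0.002,0, 0.6,0,-0.003,0.002,0, 0.6,0,-0.005,0.002,0]'; python3 -c "
from h import *;state()"
```

```text
time_s: 7.45
tcp_pos: [0.5338, 0.0726, 0.0891]
tool_rot: [2.221, 2.221, 0.001]
wrist_force: [2.3, 2.2, -1.0]
grip_width: 0.0446
grip_force: 23.2
7.45 [0.5338 0.0726 0.0891] [2.221e+00 2.221e+00 1.000e-03] F [ 2.3  2.2 -1. ] M [ 0.5 -0.9  0.1] w 0.0446 23.2 q [-0.02  0.34 -0.3   0.93  0.    1.55]
```

```bash
python3 -m jog '[0.6,0,-0.0015,0,0, 0.6,0,-0.0025,0,0]'
```

```text
time_s: 7.62
tcp_pos: [0.5338, 0.0716, 0.0892]
tool_rot: [2.221, 2.221, 0.001]
wrist_force: [4.1, 3.3, -2.8]
grip_width: 0.0446
grip_force: 23.1
```

```bash
python3 -m jog '[0.6,0.0005,-0.0015,-0.001,0, 0.6,0.0005,-0.0025,-0.001,0]'
```

```text
time_s: 7.78
tcp_pos: [0.5338, 0.0706, 0.0891]
tool_rot: [2.221, 2.221, 0.001]
wrist_force: [2.2, 2.8, 4.3]
grip_width: 0.0442
grip_force: 23.8
```

```bash
python3 -m jog '[0.6,0,-0.0015,0,0, 0.6,0,-0.0025,0,0]'
```

```text
time_s: 7.95
tcp_pos: [0.5338, 0.0698, 0.0891]
tool_rot: [2.221, 2.222, 0.001]
wrist_force: [2.4, 4.8, 6.6]
grip_width: 0.0444
grip_force: 24.0
```

```bash
python3 -m jog '[0.6,0,-0.001,0,0, 0.6,0,-0.002,0,0]'
```

```text
time_s: 8.12
tcp_pos: [0.5338, 0.0691, 0.0891]
tool_rot: [2.221, 2.222, 0.002]
wrist_force: [1.4, 4.4, 5.6]
grip_width: 0.0449
grip_force: 24.0
```

```bash
python3 -m jog '[0.6,0,0,0,0]'
```

```text
time_s: 8.2
tcp_pos: [0.5338, 0.069, 0.0891]
tool_rot: [2.221, 2.221, 0.001]
wrist_force: [2.1, 3.1, 5.7]
grip_width: 0.0439
grip_force: 24.0
```

```bash
python3 -m jog '[0.6,0,-0.001,0,0, 0.6,0,-0.002,0,0, 0.6,0,-0.002,0,0]'
```

```text
time_s: 8.45
tcp_pos: [0.5338, 0.0688, 0.0891]
tool_rot: [-2.22, -2.222, -0.003]
wrist_force: [1.8, 6.5, 5.1]
grip_width: 0.0444
grip_force: 24.0
```

```bash
python3 -m jog '[0.6,0,-0.001,0,0, 0.6,0,-0.002,0,0, 0.6,0,-0.002,0,0]'
```

```text
time_s: 8.7
tcp_pos: [0.5338, 0.0687, 0.0891]
tool_rot: [-2.219, -2.222, -0.005]
wrist_force: [2.3, 10.6, 5.5]
grip_width: 0.0448
grip_force: 24.0
```

```bash
python3 -m jog '[0.6,0,0.003,0,0, 0.3,0,0.003,0,0, 0,0,0.003,0,0, 0,0,0.003,0,0, 0,0,0.003,0,0, 0,0,0.003,0.1,0, 0,0,0.003,0.2,0]'; python3 -m jog '[0,0.1,0.3,0.05,0.033, 0,0.105,0.5,0.05,0.033, 0,0.105,0.7,0.05,0.033, 0,0.105,0.77,0.05,0.033, 0,0.105,0.77,0.05,0.033, 0,0.105,0.77,0.05,0.033, 0,0.105,0.77,0.05,0.033, 0,0.105,0.77,0.05,0.033, 0,0.105,0.77,0.05,0.033]'; python3 - <<'E'
from h import *
state()
c=capture("top"); cv2.imwrite("pics/top3.png",c["img"][:,:,::-1])
c=capture("side"); cv2.imwrite("pics/side3.png",c["img"][:,:,::-1])
i=cv2.imread("pics/top3.png")[190:280,300:435];j=cv2.imread("pics/top0.png")[190:280,300:435]
r=lambda i:cv2.resize(i,(440,293),interpolation=cv2.INTER_CUBIC)
k=cv2.imread("pics/side3.png")[160:320,220:400]
left=np.vstack([r(i),r(j)])
cv2.imwrite("pics/c3.png",np.hstack([left,cv2.resize(k,(360,320))if 0 else cv2.copyMakeBorder(cv2.resize(k,(360,320)),0,266,0,0,0)]))
E
```

```text
time_s: 9.28
tcp_pos: [0.5319, 0.0683, 0.1676]
tool_rot: [-2.219, -2.218, 0.007]
wrist_force: [0.1, -1.2, -0.3]
grip_width: 0.0856
grip_force: 0.0
time_s: 10.03
tcp_pos: [0.575, 0.3807, 0.1875]
tool_rot: [-2.098, -2.337, 0.001]
wrist_force: [-0.8, -0.7, -0.3]
grip_width: 0.0854
grip_force: 0.0
10.03 [0.575  0.3807 0.1875] [-2.098e+00 -2.337e+00  1.000e-03] F [-0.8 -0.7 -0.3] M [-0.06 -0.01 -0.05] w 0.0854 0.0 q [0.46 0.52 0.27 1.32 0.   1.93]
```

View pics/c3.png

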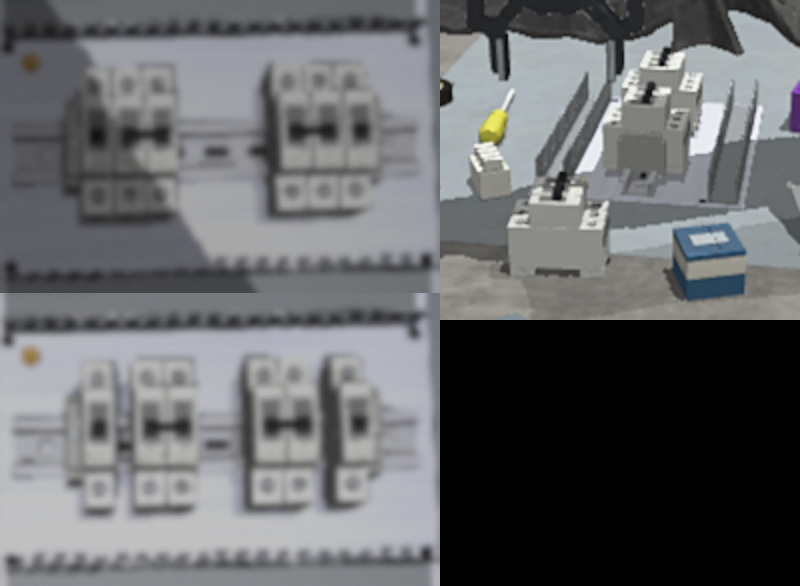

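The top crop shows both sides pushed together with their stops, and a gap at crop x≈176–273. The stop edges are at about the same pixels as before. Next I'll pin down the loose breaker and the gap more finely.

```bash
python3 - <<'E'
from h import *
t=cv2.imread("pics/top0.png");s=cv2.imread("pics/side0.png")
a=cv2.resize(t[185:245,205:255],(400,480),interpolation=cv2.INTER_CUBIC)
b=cv2.resize(s[240:304,248:312],(384,384),interpolation=cv2.INTER_CUBIC)
b=cv2.copyMakeBorder(b,0,96,0,0,0)
cv2.imwrite("pics/c4.png",np.hstack([a,b]))
g=cv2.cvtColor(cv2.imread("pics/top3.png"),6).astype(float)
for r in (range(224,238),range(245,253)):
    p=g[r.start:r.stop].mean(0); print([(u,int(p[u])) for u in range(348,360)],[(u,int(p[u])) for u in range(376,392)])
# stop displacement
g0=cv2.cvtColor(t,6).astype(float)
for r in (range(215,222),range(236,246)):
  print("L",g0[r.start:r.stop,316:330].mean(0).astype(int),g[r.start:r.stop,316:330].mean(0).astype(int))
  print("R",g0[r.start:r.stop,408:422].mean(0).astype(int),g[r.start:r.stop,408:422].mean(0).astype(int))
E
```

```text
[(348, 85), (349, 82), (350, 85), (351, 96), (352, 117), (353, 131), (354, 129), (355, 126), (356, 132), (357, 139), (358, 142), (359, 143)] [(376, 131), (377, 120), (378, 109), (379, 99), (380, 85), (381, 66), (382, 54), (383, 51), (384, 60), (385, 86), (386, 116), (387, 126), (388, 111), (389, 92), (390, 86), (391, 86)]
[(348, 94), (349, 106), (350, 123), (351, 140), (352, 150), (353, 144), (354, 140), (355, 151), (356, 159), (357, 161), (358, 161), (359, 161)] [(376, 159), (377, 154), (378, 145), (379, 136), (380, 124), (381, 103), (382, 74), (383, 68), (384, 95), (385, 130), (386, 149), (387, 147), (388, 136), (389, 132), (390, 135), (391, 144)]
L [184 184 184 182 178 171 162 152 148 156 168 166 155 150] [92 92 92 91 89 86 82 78 82 87 87 82 79 84]
R [159 164 167 168 171 169 164 166 174 181 183 183 183 183] [135 139 144 146 147 149 147 146 151 157 159 160 159 159]
L [166 166 163 151 142 145 146 142 134 136 148 155 157 158] [84 82 74 64 64 71 74 71 68 71 81 83 81 80]
R [157 157 158 160 158 152 143 137 140 149 155 158 159 159] [137 136 135 136 137 136 131 126 123 128 135 138 138 138]
```

View pics/c4.png

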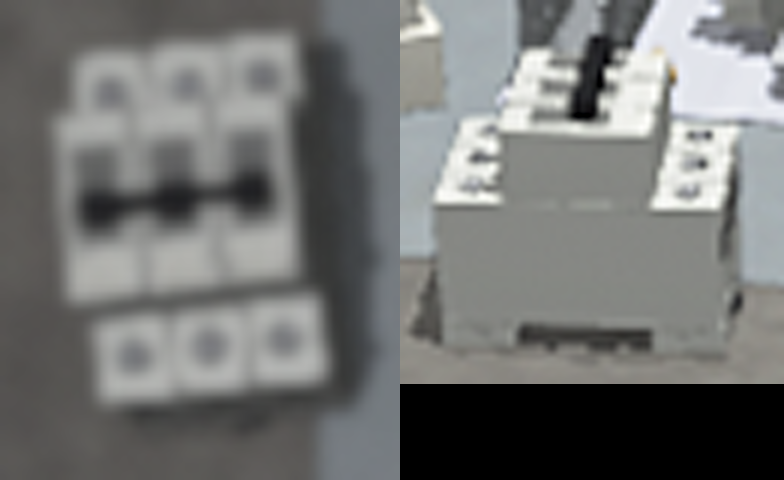

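```bash
python3 - <<'E'
from h import *
from scipy.optimize import least_squares
T=capture("top");S=capture("side")
a,b,n=.0425,.027,.0225
top=[((n,b,.074),55,115),((n,-b,.074),298,98),((-n,-b,.074),300,280),((-n,b,.074),68,302),((-a,b,.05),98,403),((-a,-b,.05),328,382),((a,b,.05),75,55),((a,-b,.05),298,33)]
side=[((n,b,.074),98,127),((-n,b,.074),260,137),((a,b,.05),35,203),((-a,b,.05),322,208),((a,b,0),42,342),((-a,b,0),325,355)]
def W(P,p):
    P=np.array(P);c,s=np.cos(p[2]),np.sin(p[2]);return np.c_[p[0]+c*P[:,0]-s*P[:,1],p[1]+s*P[:,0]+c*P[:,1],P[:,2]]
def res(p,w=(1,1)):
    r=(proj(T,W([q[0] for q in top],p))-np.array([[205+q[1]/8-.5*0,185+q[2]/8] for q in top]))*w[0]
    q=(proj(S,W([q[0] for q in side],p))-np.array([[248+q[1]/6,240+q[2]/6] for q in side]))*w[1]
    return np.r_[r.ravel(),q.ravel()]
for w in((1,1),(1,0),(0,1)):
    f=least_squares(res,[.577,.378,.1],args=(w,));print(w,f.x.round(4),np.sqrt((f.fun**2).mean()).round(2))
for y in(.08,.11,.14):print(y,proj(T,[[.533,y,.084],[.495,y,.06]]).round(1).tolist())
print([ray(T,u,231,.084)[1].round(4) for u in (353.5,384.8)],[ray(T,u,249,.06)[1].round(4) for u in(353.4,384.2)])
E
```

```text
(1, 1) [0.5783 0.3788 0.0682] 0.65
(1, 0) [0.5773 0.3785 0.0778] 0.3
(0, 1) [0.58   0.3796 0.0926] 0.34
0.08 [[390.0, 229.6], [388.9, 251.9]]
0.11 [[373.5, 229.9], [372.8, 252.2]]
0.14 [[357.0, 230.2], [356.7, 252.4]]
[np.float64(0.1465), np.float64(0.0896)] [np.float64(0.1459), np.float64(0.0885)]
```

```bash
python3 -m jog '[0,0.0075,-0.005,-0.1,-0.0067, 0,0.0075,-0.005,-0.2,-0.0067, 0,0.0075,-0.005,-0.276,-0.0067, 0,0.0075,-0.005,-0.276,-0.0067, 0,0.0075,-0.005,-0.276,-0.0067, 0.3,0.0075,-0.005,-0.276,-0.0067, 0.4,0.0075,-0.005,-0.276,-0.0067, 0.6,0.0075,-0.005,-0.276,-0.0067, 0.6,0.0075,-0.005,-0.276,-0.0067, 0.6,0.0075,-0.005,-0.276,-0.0067, 0.6,0.0075,-0.005,-0.276,-0.0067, 0.6,0.0075,-0.005,-0.276,-0.0067]' 60; python3 -c "
from h import *;state()"
```

```text
time_s: 11.23
tcp_pos: [0.5795, 0.3748, 0.0807]
tool_rot: [2.127, 2.31, 0.005]
wrist_force: [1.3, -1.1, 7.8]
grip_width: 0.0435
grip_force: 61.8
11.23 [0.5795 0.3748 0.0807] [2.127 2.31  0.005] F [ 1.3 -1.1  7.8] M [-0.23  0.25  0.07] w 0.0435 61.8 q [ 0.45  0.58  0.08  1.07 -0.    1.94]
```

```bash
python3 -m jog '[0.6,0,0,0.06,0, 0.6,0,0,0.15,0, 0.6,0,0,0.25,0, 0.6,0,0,0.3,0, 0.6,-0.03,-0.1,0.3,-0.0262, 0.6,-0.06,-0.2,0.3,-0.0262, 0.6,-0.08,-0.3,0.3,-0.0262, 0.6,-0.115,-0.4,0.3,-0.0262, 0.6,-0.115,-0.5,0.3,-0.0262, 0.6,-0.115,-0.6,0.3,-0.0262, 0.6,-0.115,-0.6525,0.3,-0.0262, 0.6,-0.115,-0.6525,0.3,-0.0262]'; python3 -m jog '[0.6,0,0,0,0, 0.6,0,0,0,0, 0.6,0,0,0,0, 0.6,0,0,0,0]';  python3 - <<'E'
from h import *
state()
c=capture("top");s=capture("side")
P=[[.5336+sx*.0425,.1177+.027,.205-.0807+z] for z in (0,.05) for sx in(1,-1)]+[[.5336+sx*.0225,.1177+.027,.205-.0807+.074] for sx in(1,-1)]
for q in(s,):print(proj(q,P).round(1).tolist())
a=cv2.resize(s["img"][90:250,250:400,::-1],(560,597),interpolation=cv2.INTER_CUBIC)
cv2.imwrite("pics/c5.png",a)
cv2.imwrite("pics/top5.png",c["img"][:,:,::-1])
E
```

```text
time_s: 12.23
tcp_pos: [0.5324, 0.1096, 0.1993]
tool_rot: [2.224, 2.216, -0.0]
wrist_force: [0.0, 0.7, -3.4]
grip_width: 0.0435
grip_force: 63.2
time_s: 12.57
tcp_pos: [0.5325, 0.1145, 0.1983]
tool_rot: [-2.219, -2.224, -0.0]
wrist_force: [0.6, -0.5, -2.7]
grip_width: 0.0433
grip_force: 63.2
12.57 [0.5325 0.1145 0.1983] [-2.219 -2.224 -0.   ] F [ 0.6 -0.5 -2.7] M [-0.04 -0.01  0.03] w 0.0433 63.2 q [ 0.06  0.27 -0.1   1.2   0.    1.63]
[[306.4, 184.5], [346.5, 186.5], [305.9, 161.6], [346.8, 163.4], [315.3, 150.7], [337.1, 151.5]]
```

View pics/c5.png

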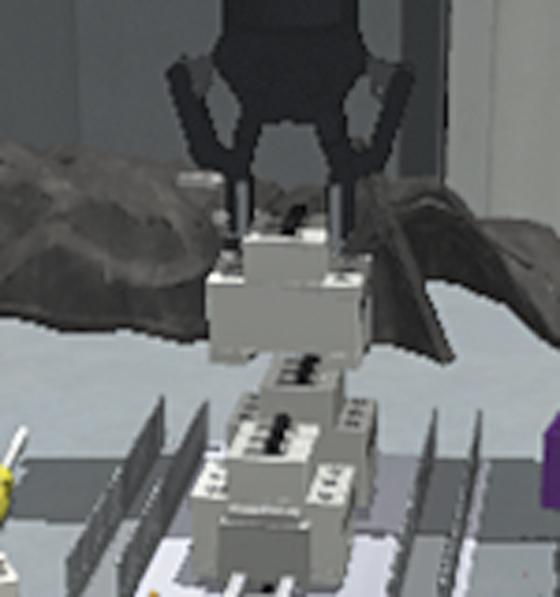

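The breaker is held level above the gap, with its bottom corners at side px (306,186) and (347,188). Next I'll fit where it sits in the hand.

```bash
python3 - <<'E'
from h import *
from scipy.optimize import least_squares
S=capture("side")
zb=.1983-.0807
m=np.array([(210,360),(362,365),(207,282),(366,290),(243,238),(330,243)])/3.733+[250,90]
L=np.array([[.0425,.027,0],[-.0425,.027,0],[.0425,.027,.05],[-.0425,.027,.05],[.0225,.027,.074],[-.0225,.027,.074]])
def W(p):
    c,s=np.cos(p[2]),np.sin(p[2]);return np.c_[p[0]+c*L[:,0]-s*L[:,1],p[1]+s*L[:,0]+c*L[:,1],L[:,2]+zb]
f=least_squares(lambda p:(proj(S,W(p))-m).ravel(),[.533,.118,0]);print(f.x.round(4),f.fun.round(1))
# breaker_l +y outer assembly check: end positions of one-pole nose near face for calibrating side view
E
```

```text
[0.5341 0.117  0.0419] [ 0.4  1.3 -0.   1.4  0.8 -0.7 -0.8 -1.5  0.6  0.1 -0.8 -0.6]
```

```bash
python3 -m jog '[0.6,0.003,0,-0.03,0, 0.6,0.003,0,-0.06,0, 0.6,0.003,0,-0.07,0, 0.6,0.003,0,-0.08,0, 0.6,0.003,0,-0.085,0, 0.6,0.003,0,-0.09,0, 0.6,0.003,0,-0.095,0, 0.6,0.003,0,-0.1,0, 0.6,0.003,0,-0.105,0]'; python3 -c "
from h import *;state()"
```

```text
time_s: 13.47
tcp_pos: [0.5339, 0.1135, 0.1564]
tool_rot: [2.221, 2.222, 0.001]
wrist_force: [0.0, 0.3, -3.5]
grip_width: 0.0434
grip_force: 63.1
13.47 [0.5339 0.1135 0.1564] [2.221e+00 2.222e+00 1.000e-03] F [ 0.   0.3 -3.5] M [-0.06 -0.03  0.03] w 0.0434 63.1 q [ 0.06  0.3  -0.18  1.1  -0.    1.63]
```

```bash
python3 -m jog '[0.6,0,0,-0.01,0, 0.6,0,0,-0.02,0, 0.6,0,0,-0.03,0, 0.6,0,0,-0.04,0, 0.6,0,0,-0.045,0, 0.6,0,0,-0.05,0]'; python3 -c "
from h import *;state()"
```

```text
time_s: 13.97
tcp_pos: [0.5337, 0.1133, 0.1359]
tool_rot: [2.221, 2.222, -0.001]
wrist_force: [-0.1, -2.5, -0.6]
grip_width: 0.0437
grip_force: 63.3
13.97 [0.5337 0.1133 0.1359] [ 2.221e+00  2.222e+00 -1.000e-03] F [-0.1 -2.5 -0.6] M [-0.53 -0.   -0.08] w 0.0437 63.3 q [ 0.06  0.31 -0.21  1.05 -0.    1.63]
```

```bash
python3 -m jog '[0.6,0,0,-0.01,0, 0.6,0,0,-0.02,0, 0.6,0,0,-0.03,0, 0.6,0,0,-0.04,0, 0.6,0,0,-0.05,0, 0.6,0,0,-0.06,0, 0.6,0,0,-0.06,0]'; python3 -c "
from h import *;state()"
```

```text
time_s: 14.55
tcp_pos: [0.5336, 0.1133, 0.1114]
tool_rot: [-2.221, -2.221, 0.001]
wrist_force: [1.9, -4.4, -4.8]
grip_width: 0.0435
grip_force: 62.9
14.55 [0.5336 0.1133 0.1114] [-2.221e+00 -2.221e+00  1.000e-03] F [ 1.9 -4.4 -4.8] M [-1.07 -0.25 -0.17] w 0.0435 62.9 q [ 0.06  0.33 -0.25  0.99 -0.    1.63]
```

```bash
python3 -m jog '[0.6,0,-0.0018,0,0, 0.6,0,-0.0018,-0.008,0, 0.6,0,-0.0018,-0.015,0, 0.6,0,-0.0018,-0.02,0, 0.6,0,-0.0018,-0.024,0, 0.6,0,-0.0018,-0.025,0, 0.6,0,-0.0018,-0.025,0]'; python3 -c "
from h import *;state()"
```

```text
time_s: 15.13
tcp_pos: [0.5336, 0.1129, 0.1021]
tool_rot: [-2.22, -2.222, 0.0]
wrist_force: [0.7, -1.5, -3.6]
grip_width: 0.0437
grip_force: 63.1
15.13 [0.5336 0.1129 0.1021] [-2.22  -2.222  0.   ] F [ 0.7 -1.5 -3.6] M [-0.21  0.07 -0.01] w 0.0437 63.1 q [ 0.05  0.34 -0.27  0.97  0.    1.62]
```

```bash
python3 -m jog '[0.6,0,-0.0005,-0.0025,0, 0.6,0,-0.0005,-0.005,0, 0.6,0,-0.0005,-0.0075,0, 0.6,0,-0.0005,-0.01,0, 0.6,0,-0.0005,-0.01,0]'
```

```text
time_s: 15.55
tcp_pos: [0.5336, 0.1126, 0.098]
tool_rot: [-2.221, -2.222, 0.0]
wrist_force: [-0.6, -0.5, -3.1]
grip_width: 0.0435
grip_force: 63.2
```

```bash
python3 -m jog '[0.6,0,0,-0.0025,0, 0.6,0,0,-0.005,0, 0.6,0,0,-0.005,0]'; python3 -c "
from h import *;state()"
```

```text
time_s: 15.8
tcp_pos: [0.5338, 0.1125, 0.0962]
tool_rot: [2.221, 2.222, 0.0]
wrist_force: [0.6, -0.9, -3.1]
grip_width: 0.0436
grip_force: 63.3
15.8 [0.5338 0.1125 0.0962] [2.221 2.222 0.   ] F [ 0.6 -0.9 -3.1] M [-0.03 -0.    0.  ] w 0.0436 63.3 q [ 0.05  0.34 -0.27  0.95  0.    1.62]
```

```bash
python3 -m jog '[0.6,0,0,-0.0025,0, 0.6,0,0,-0.005,0, 0.6,0,0,-0.0075,0, 0.6,0,0,-0.0075,0]'; python3 -c "
from h import *;state()"
```

```text
time_s: 16.13
tcp_pos: [0.5345, 0.1125, 0.0949]
tool_rot: [2.22, 2.221, 0.003]
wrist_force: [-3.0, -0.8, 11.4]
grip_width: 0.0435
grip_force: 64.9
16.13 [0.5345 0.1125 0.0949] [2.22  2.221 0.003] F [-3.  -0.8 11.4] M [-0.11  0.87 -0.  ] w 0.0435 64.9 q [ 0.05  0.35 -0.28  0.95 -0.    1.62]
```

```bash
python3 -m jog '[0.6,0,0,-0.0025,0, 0.6,0,0,-0.005,0, 0.6,0,0,-0.005,0]'; python3 -c "
from h import *;state()"
```

```text
time_s: 16.38
tcp_pos: [0.5339, 0.1126, 0.0924]
tool_rot: [2.22, 2.221, 0.002]
wrist_force: [0.1, 0.0, -4.4]
grip_width: 0.044
grip_force: 63.0
16.38 [0.5339 0.1126 0.0924] [2.220e+00 2.221e+00 2.000e-03] F [ 0.1  0.  -4.4] M [ 0.11  0.14 -0.02] w 0.044 63.0 q [ 0.05  0.35 -0.28  0.94  0.    1.62]
```

```bash
python3 -m jog '[0.6,0,0,-0.0025,0, 0.6,0,0,-0.005,0, 0.6,0,0,-0.005,0]'; python3 -c "
from h import *;state()"
```

```text
time_s: 16.63
tcp_pos: [0.534, 0.1125, 0.0906]
tool_rot: [2.22, 2.221, 0.001]
wrist_force: [-6.2, -1.5, 16.6]
grip_width: 0.0435
grip_force: 65.4
16.63 [0.534  0.1125 0.0906] [2.220e+00 2.221e+00 1.000e-03] F [-6.2 -1.5 16.6] M [-0.21  1.36 -0.03] w 0.0435 65.4 q [ 0.05  0.35 -0.28  0.94 -0.    1.62]
```

```bash
python3 -m jog '[0.6,-0.001,0,-0.001,0, 0.6,-0.001,0,-0.001,0]'; python3 -c "
from h import *;state()"
```

```text
time_s: 16.8
tcp_pos: [0.5339, 0.1125, 0.0906]
tool_rot: [2.22, 2.221, 0.003]
wrist_force: [-4.5, -1.2, 19.3]
grip_width: 0.0436
grip_force: 65.7
16.8 [0.5339 0.1125 0.0906] [2.22  2.221 0.003] F [-4.5 -1.2 19.3] M [-0.31  1.34 -0.02] w 0.0436 65.7 q [ 0.05  0.35 -0.28  0.94 -0.    1.62]
```

Firm at the expected height (TCP z 0.0906). I'll check that the clips hold with a gentle upward pull.

```bash
python3 -m jog '[0.6,0,0,0.004,0, 0.6,0,0,0.008,0, 0.6,0,0,0.008,0]'; python3 -c "
from h import *;state()"
```

```text
time_s: 17.05
tcp_pos: [0.5335, 0.1125, 0.0913]
tool_rot: [-2.221, -2.222, 0.001]
wrist_force: [1.4, -0.6, -6.5]
grip_width: 0.0435
grip_force: 65.9
17.05 [0.5335 0.1125 0.0913] [-2.221e+00 -2.222e+00  1.000e-03] F [ 1.4 -0.6 -6.5] M [-0.01 -0.44 -0.03] w 0.0435 65.9 q [ 0.05  0.35 -0.28  0.94 -0.    1.62]
```

```bash
python3 -m jog '[0.6,0,0,0.003,0, 0.6,0,0,0.003,0]'; python3 -c "
from h import *;state()"
```

```text
time_s: 17.22
tcp_pos: [0.5334, 0.1125, 0.0915]
tool_rot: [-2.22, -2.221, 0.002]
wrist_force: [6.3, 1.5, -21.6]
grip_width: 0.0433
grip_force: 66.9
17.22 [0.5334 0.1125 0.0915] [-2.220e+00 -2.221e+00  2.000e-03] F [  6.3   1.5 -21.6] M [ 0.12 -1.7  -0.01] w 0.0433 66.9 q [ 0.05  0.35 -0.28  0.94  0.    1.62]
```

Held. I press back home, release and lift clear.

```bash
python3 -m jog '[0.6,0,0,-0.005,0, 0.6,0,0,-0.01,0, 0.6,0,0,-0.0108,0, 0.6,0,0,-0.0108,0]'; python3 -m jog '[0.3,0,0,0,0, 0,0,0,0,0, 0,0,0,0,0, 0,0,0,0,0, 0,0,0,0,0, 0,0,0,0.08,0, 0,0,0,0.16,0, 0,0,0,0.25,0, 0,-0.1,-0.2,0.3,0, 0,-0.2,-0.4,0.3,0, 0,-0.3,-0.6,0.3,0, 0,-0.3,-0.7,0.3,0]'; python3 -m jog '[0,0,-0.1,0,0, 0,0,-0.2,0,0, 0,0,-0.2,0,0, 0,0,-0.2,0,0, 0,0,-0.2,0,0]'; python3 - <<'E'
from h import *
state()
t=capture("top")["img"][:,:,::-1];s=capture("side")["img"][:,:,::-1]
a=cv2.resize(t[180:300,290:440],(440,352),interpolation=cv2.INTER_CUBIC)
b=cv2.resize(s[160:270,280:390],(352,352),interpolation=cv2.INTER_CUBIC)
cv2.imwrite("pics/c6.png",np.hstack([a,b]));cv2.imwrite("pics/top6.png",t)
g0=cv2.cvtColor(cv2.imread("pics/top0.png"),6).astype(float);g=cv2.cvtColor(t.copy(),6).astype(float)
for r in (range(215,222),range(236,246)):
  print("L",g0[r.start:r.stop,316:330].mean(0).astype(int),g[r.start:r.stop,316:330].mean(0).astype(int))
  print("R",g0[r.start:r.stop,408:422].mean(0).astype(int),g[r.start:r.stop,408:422].mean(0).astype(int))
E
```

```text
time_s: 17.55
tcp_pos: [0.5333, 0.1125, 0.0907]
tool_rot: [2.22, 2.221, 0.001]
wrist_force: [-5.5, -1.2, 14.9]
grip_width: 0.0436
grip_force: 71.0
time_s: 18.55
tcp_pos: [0.4618, -0.0379, 0.2048]
tool_rot: [2.219, 2.223, 0.0]
wrist_force: [0.1, -0.8, -0.1]
grip_width: 0.0849
grip_force: 0.0
time_s: 18.97
tcp_pos: [0.4629, -0.1172, 0.2042]
tool_rot: [-2.222, -2.22, -0.0]
wrist_force: [-0.0, 0.0, 0.4]
grip_width: 0.0855
grip_force: 0.0
18.97 [ 0.4629 -0.1172  0.2042] [-2.222 -2.22  -0.   ] F [-0.   0.   0.4] M [-0.02 -0.02  0.03] w 0.0855 0.0 q [-0.42  0.16 -0.24  1.18  0.    1.15]
L [184 184 184 182 178 171 162 152 148 156 168 166 155 150] [189 190 189 186 182 176 167 161 164 173 172 161 151 153]
R [159 164 167 168 171 169 164 166 174 181 183 183 183 183] [159 165 170 172 173 176 174 172 179 185 188 188 188 188]
L [166 166 163 151 142 145 146 142 134 136 148 155 157 158] [171 168 157 140 137 146 150 145 135 140 158 163 162 162]
R [157 157 158 160 158 152 143 137 140 149 155 158 159 159] [162 160 160 161 162 160 156 149 146 152 159 163 164 163]
```

View pics/c6.png

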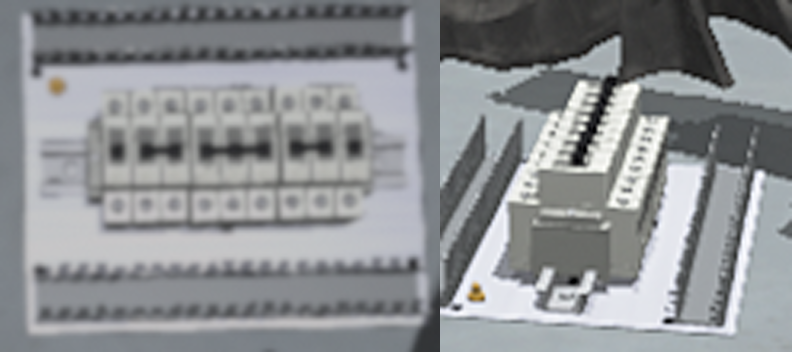

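The new breaker sits flush in the row: noses line up at top crop (235,145), and heights are level in the side view. The gripper is clear.

```bash
python3 -c "
from bench import ctrl;print(ctrl.job_done())"
```

```text
the job is handed in; nothing more can be done
None
```

The three-pole breaker is snapped in, held against an 18 N upward pull and sits flush in the row, and the job is handed in at about 19 s. One doubt: my push on the +y side peaked near 20 N at the wrist (about 16–17 N on that end stop, right at its slip point), so `stop_l` may have shifted by up to about 1 mm, which the pictures could not settle.

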